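# Hang the blue caddy on the counter rail

## Robot

A 6-joint arm with a two-finger parallel gripper is mounted at the origin on the work surface. World frame = base frame: x ahead of the robot, y to its left, z up, the work surface at z = 0. Lengths are in m, angles in degrees, forces in N, time in s.
With the tool pointing down it reaches from about 0.375 to 0.9 m from the base axis. Payload 3.1 kg.
Tool frame: the origin (TCP) lies on the centre line of the jaws, within the pads' length; the fingertips stand 25 mm ahead of it and the grasp point (between the pads) lies 6 mm ahead of it; z points along the fingers, y is the line along which they close (so a half turn about z gives the same grasp; the last joint's range is limited). The gripper opens to 87 mm and grips with 3 to 60 N. Pads are 19 mm wide; open, the fingers measure 117 mm over their backs; the gripper's body (75 mm by 190 mm) begins 51 mm behind the grasp point.
Start: joints at [-80.701, 30.224, 82.088, -0, 67.689, -10.227], TCP at [0.209, -0.589, 0.248] pointing down, gripper open.
Joint ranges: [-176.69, 176.69], [-43.24, 126.21], [12.49, 139.97], [-82, 262], [0, 151.66], [-163.58, 163.58]. Speed limits (degrees/s): [159.86, 159.86, 180, 180, 180, 180].

## Interface

Orientations are given as a 3x3 rotation matrix whose columns are the frame's x, y, z axes.
In Python, from rig import * gives the robot as it stands.
- The arm moves only by the tool step_arm, never from a script. Its argument "steps" is a list of rows, each a list of 7 numbers: the shift along the tool's x, y, z normalised to -1 to 1, where 1 is 0.3 m, then the turn, a rotation vector about the tool's x, y, z normalised to -1 to 1, where 1 is 45 degrees, then the gripper's target within -1 to 1 (shut at 1, half-way at 0, fully open at -1). A call has 1 to 8 rows; each row is the pose to reach, as a shift and turn from the pose commanded when the call began, along the tool's axes at that moment; what a row does not reach only later rows make up. A row lasts 1/12 s, in which the tool goes at most 41.7 mm and 7.16 degrees, less where a joint would pass 70% of its speed; a pose out of reach is approached as far as the arm can. A call with a number of a shift or a turn outside -1 to 1 is refused whole. A call with a gripper value outside its range is refused whole. The fingers move at their own pace and stop on an object; the grip force is fixed at half the most. Time passes only in rows, so rows that repeat a pose let the fingers close. It gives the time, the measured TCP pose, the force, the opening and the grip force at its end, in the units of the state.
- read_state(): the state, without advancing time (a new reading comes with each control period).
- capture(name): name is "side" or "top" or "wrist"; returns a dict with "image" (384x512x3 uint8, red, green, blue), "vertical_fov" (degrees; the focal length in pixels is half the picture's height over the tangent of half this angle, whatever the lens; pixels are square), "cx", "cy" (the principal point, pixels), "world_from_camera" (4x4, takes a point from camera to world coordinates); the wrist camera has in their place "T_tool_cam" (4x4, takes a point from camera to tool coordinates, whose origin is the TCP and whose axes are the flange's). Camera axes: x right, y down, z forward; pixel columns grow to the right and rows downward; lengths in m; the calibration is good to about 2 mm. The wrist camera is an equidistant fisheye: a pixel r from the principal point sees the ray r / f radians off the axis. A picture is of the moment at which its call begins: read the wrist's pose just before it. There is no depth.
- hand_in(): hands the job in; it is judged then, once.
The state is a dict: "time_s": time; "joint_positions": joint angles; "qvel": joint speeds; "tau": joint torques, N m; "position": TCP position; "tcp_rot": TCP orientation; "force": force on the tool from outside, world axes, zero at the start; "moment": the same for the moment, N m; "opening": opening from 0.0 (shut) to 1.0 (fully open); "grasp_force": force on a finger pad.
Only numpy, scipy, OpenCV 4.12 (cv2) and the standard library are available. Lean on these libraries where they do the work, as an engineer would, in place of code of your own. Each camera call takes 0.05 s, during which the arm holds its last target. There are 200 camera calls.

## Task

Hang the blue utensil caddy on the tiled upstand: lift its hook over the front lip of the channel, in the free space beside the white caddy, and lower it gently until it hangs fully home by its hook, then let go. Do not drop it in, and leave the white caddy, the red caddy and everything else on the counter where they are.

Things in the scene. Friction and masses are not known exactly. Their poses are not given: they have to be found in the camera images.
- upstand: Low wall with brown mosaic tiles, fixed on the counter, 440 mm long (its y) x 60 thick (its x) x 153 high; origin at the centre of its underside, z up, -x side faces the robot. An open aluminium channel runs along its top: floor 125 mm above the counter, a 6 mm thick, 28 mm high lip at the front (x -30 to -24 mm) and at the back, end caps of equal height (inner length 428 mm).
- lip (a point): Middle of the top edge of the upstand's front (anti-jump) lip, 153 mm above the counter; axes of the upstand. A hung caddy has its basket in front of the lip (-x), its hook over it, its handle parallel to the wall, its underside about 38 mm and handle centre about 188 mm above the counter; let go, it sags up to 7 degrees until its basket leans on the tiles.
- blue_caddy_handle (a point): Centre of the wooden handle bar of the loose BLUE caddy (0.24 to 0.42 kg, standing on the counter), nearly over its centre of mass. Bar 12 mm thick (x) x 100 long (y) x 14 high, 150 mm above the caddy's underside and 60 mm above the basket's rim, held up at both ends. Axes: z up, +x towards the hook side, y along the bar. All three caddies have one shape, 157 mm high.
- blue_caddy_slot (a point): Middle of the blue caddy's hook slot, under the hook's bridge, 39 mm behind (+x) and 35 mm below the handle's centre. The slot is 18 mm wide (x), open below, between the basket's back wall and the hook's tongue, and takes the 6 mm lip. The steel hook is 60 mm wide (y); its bridge is 6 mm thick, and rests on the lip when fully hung.
- blue_caddy_hook (a point): Lower end of the blue caddy's hook tongue, 52 mm behind (+x) and 59 mm below the handle's centre. The tongue hangs 24 mm down from the bridge, 6 mm thick, its last 10 mm flared backwards. Fully hung, this point lies about 130 mm above the counter, 23 mm below the lip's top.
- blue_caddy: The blue caddy: an open basket 60 (x) x 100 (y) x 90 mm high with a handle bar above and a steel hook behind its back wall (+x). Origin under the middle of the basket, on the counter at the start; z up. The hook reaches to 59 mm behind the origin.
- white_caddy_handle (a point): Centre of the handle bar of the WHITE caddy of the same shape, which already hangs in the channel somewhere along the upstand; same axes. It takes up 50 mm of the channel's length either side of this point.
- white_caddy_hook (a point): Lower end of the white caddy's hook tongue, down in the channel.
- red_caddy_handle (a point): Centre of the handle bar of the RED caddy of the same shape, standing on the counter beside the blue one; it stays where it is.
- mug: White mug, 80 mm wide, 90 mm high, handle on one side; a bystander; origin at the centre of its underside.
- bowl: Blue bowl, 110 mm wide, 60 mm high, behind the upstand; a bystander; origin at the centre of its underside.
- jar: Amber jar, 80 mm wide, 120 mm high, behind the upstand; a bystander; origin at the centre of its underside.

How it is judged (in metres and radians):
On the way, in this order (a step that is already met when the one before it is completed fails the run):
1. the blue caddy's hook is lifted over the front lip: its tongue is behind the lip and above the lip's top (x of blue_caddy_hook in the frame of upstand between -0.024 and 0.03 m and y of blue_caddy_hook in the frame of upstand between -0.2 and 0.2 m and z of blue_caddy_hook in the frame of upstand between 0.15 and 0.3 m), for 0.05 s.
2. the blue caddy is lowered by the gripper, not dropped: still held while its hook comes down behind the lip, more than 12 mm below the lip's top (x of blue_caddy_hook in the frame of upstand between -0.024 and 0.024 m and z of blue_caddy_hook in the frame of upstand between 0.12 and 0.141 m and contact force between blue_caddy and the fingers above 0.5 N), for 0.05 s.
At the end, for the whole second after the job is handed in: The blue caddy hangs still and released in the channel: the lower end of its hook is behind the front lip, 120 to 137 mm above the counter (at least 16 mm below the lip's top), and it leans less than 0.22 rad (12 degrees); the white caddy still hangs likewise and the red caddy stands upright (x of blue_caddy_hook in the frame of upstand between -0.023 and 0.024 m and y of blue_caddy_hook in the frame of upstand between -0.2 and 0.2 m and z of blue_caddy_hook in the frame of upstand between 0.12 and 0.137 m and angle between each of blue_caddy_handle, white_caddy_handle's own z axis and vertical below 0.22 rad and x of white_caddy_hook in the frame of upstand between -0.023 and 0.024 m and y of white_caddy_hook in the frame of upstand between -0.2 and 0.2 m and z of white_caddy_hook in the frame of upstand between 0.12 and 0.137 m and linear speed of blue_caddy below 0.02 m/s and angle between red_caddy_handle's own z axis and vertical below 0.1 rad); the robot touches nothing.
It fails at once if the blue caddy is rammed against the upstand (more than 90 N between them) (contact force between blue_caddy and upstand above 90 N).
It fails at once if the white caddy is moved by more than 40 mm (distance of white_caddy_handle from where it was at the start of the episode above 0.04 m).
It fails at once if the red caddy is moved by more than 40 mm (distance of red_caddy_handle from where it was at the start of the episode above 0.04 m).
It fails at once if the mug, bowl or jar is moved by more than 40 mm (distance of any of mug, bowl, jar from where it was at the start of the episode above 0.04 m).
It also fails if it takes over 51 s, if anything falls off the work surface, if the arm or the gripper's body presses on something with over 40 N, if the wrist force passes 120 N, or if a joint passes its speed limit or range.

## Working session

There is one attempt and no reset: what is moved stays moved. The work goes in short steps, Python scripts to look and compute and a tool call to move; the robot and the scene stay as the last step left them, time stands still between calls to the robot, and variables do not carry over. Pictures are saved under pics/ and viewed, at most 10 in all, crops included, and the job is handed in when it is done.

Besides the shell and the picture viewer there is one more tool, called by a JSON object that holds its "fn" and its "kwargs". step_arm: Moves the arm, as the interface text tells. Scaled input: -1 to 1 covers 0.3 m each way for a shift and 45 degrees each way for a turn. Its arguments: {"type":"object","properties":{"steps":{"type":"array"}},"required":["steps"]}

```bash
mkdir -p pics; ls
cat > h.py <<'E'
from rig import *
import numpy as np, cv2
def cam(n):
    c=capture(n); c['f']=192/np.tan(np.radians(c['vertical_fov']/2)); return c
def save(c,name,crop=None,s=1):
    im=c['image'][...,::-1]
    if crop: im=im[crop[1]:crop[3],crop[0]:crop[2]]
    cv2.imwrite('pics/'+name,cv2.resize(im,None,fx=s,fy=s,interpolation=cv2.INTER_CUBIC))
def ray(c,u,v):
    T=np.array(c['world_from_camera']); d=np.array([(u-c['cx'])/c['f'],(v-c['cy'])/c['f'],1.])
    d=T[:3,:3]@d; return T[:3,3],d/np.linalg.norm(d)
def onplane(c,u,v,z):
    o,d=ray(c,u,v); return o+d*(z-o[2])/d[2]
def proj(c,p):
    T=np.array(c['world_from_camera']); q=T[:3,:3].T@(np.array(p)-T[:3,3]); return q[0]/q[2]*c['f']+c['cx'],q[1]/q[2]*c['f']+c['cy']
E
python3 - <<'E'
from h import *
for n in('side','top'):
    c=cam(n); save(c,n+'0.png',s=1.5); print(n,c['f'],c['cx'],c['cy'],np.round(c['world_from_camera'],3).tolist())
s=read_state(); print(s['time_s'],s['position'],np.round(s['tcp_rot'],3).tolist(),s['force'])
E
```

```text
pics
side 376.7177883656234 247.53826983173872 191.25126135676055 [[0.999, -0.001, 0.049, 0.517], [-0.043, -0.505, 0.862, -0.934], [0.023, -0.863, -0.504, 0.669], [0.0, 0.0, 0.0, 1.0]]
top 409.2307153589867 255.69470386055784 184.24433225292483 [[-0.01, -0.995, 0.097, 0.445], [-1.0, 0.011, 0.013, -0.056], [-0.014, -0.097, -0.995, 1.165], [0.0, 0.0, 0.0, 1.0]]
0.1 [ 0.20882161 -0.58844495  0.24668959] [[0.942, 0.334, -0.0], [0.334, -0.942, 0.002], [0.0, -0.002, -1.0]] [0.93440909 1.2248454  0.27000242]
```

View pics/side0.png

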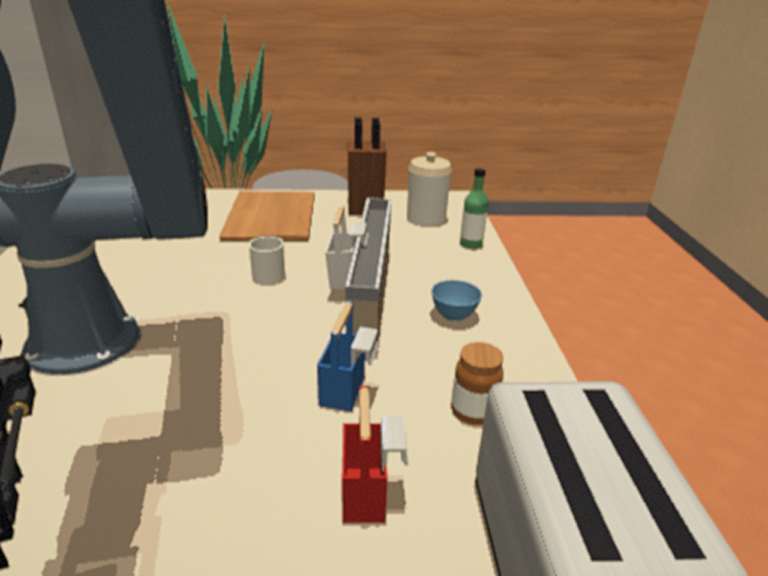

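View pics/top0.png

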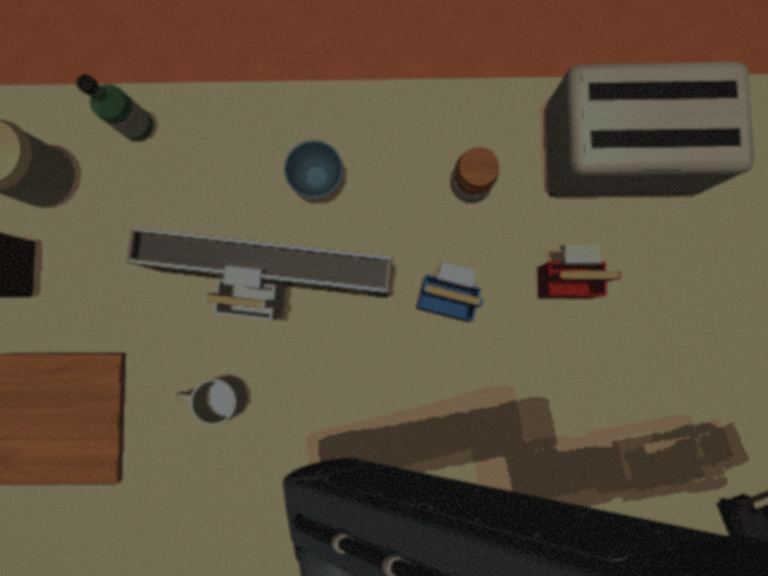

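The side view shows the blue caddy (340,365) between the upstand and the red caddy. The top view shows the upstand from (130,247) to (390,276), the white caddy at x≈243, free space to its right, and the blue handle from (425,288) to (482,300). Next I'll zoom in on the top view.

Run:
```python
from h import *
c=cam('top'); save(c,'top1.png',(80,140,340,225),3)
hsv=cv2.cvtColor(c['image'],cv2.COLOR_RGB2HSV)
for p in [(287,192),(302,197),(315,199),(155,199),(390,183),(280,196)]: print(p,hsv[p[1],p[0]],c['image'][p[1],p[0]])
```

```text
(287, 192) [ 22 107 114] [114 101  66]
(302, 197) [ 22  99 113] [113 101  69]
(315, 199) [ 21 107 112] [112  98  65]
(155, 199) [ 21 109 108] [108  94  62]
(390, 183) [ 21 107 114] [114  99  66]
(280, 196) [110  58  66] [51 56 66]
```

View pics/top1.png

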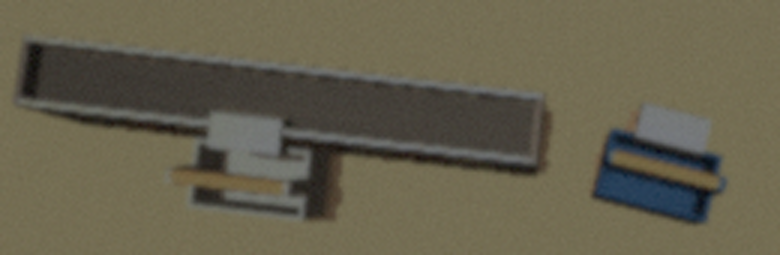

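Run:
```python
from h import *
c=cam('top')
P=lambda u,v,z: onplane(c,80+(u+.5)/3-.5,140+(v+.5)/3-.5,z)
bl,fl,fr,br=[P(*q,.153) for q in((22,38),(16,104),(545,166),(546,94))]
print('corners',np.round([bl,fl,fr,br],4).tolist(),np.linalg.norm(bl-br),np.linalg.norm(fl-fr),np.linalg.norm(fl-bl),np.linalg.norm(fr-br))
yv=(fl-fr+bl-br);yaw=np.degrees(np.arctan2(-yv[0],yv[1]));cen=(bl+fl+fr+br)/4
print('upstand',cen,yaw)
R=np.array([[np.cos(np.radians(yaw)),-np.sin(np.radians(yaw))],[np.sin(np.radians(yaw)),np.cos(np.radians(yaw))]])
for n,a,b,z in(('blue',(610,157),(720,184),.157),('white',(170,176),(287,187),.195)):
    a=P(*a,z);b=P(*b,z);d=a-b;m=(a+b)/2
    print(n,a,b,'len',np.linalg.norm(d),'yaw',np.degrees(np.arctan2(-d[0],d[1])),'mid',m,'in upstand',R.T@(m-cen)[:2])
for u in (208,283): print('whook',R.T@(P(u,140,.159)-cen)[:2])
# check reprojection of caddies in side
s=cam('side')
for p in (bl,fl,fr,br): print(proj(s,p), np.array(proj(s,p))*1.5)
```

```text
corners [[0.6294, 0.3816, 0.153], [0.5736, 0.3849, 0.153], [0.517, -0.0564, 0.153], [0.5769, -0.0578, 0.153]] 0.4425584562095404 0.44489784727186615 0.055885553530391985 0.059969326156780474
upstand [0.5742216  0.16307652 0.153     ] -7.0581683992840984
blue [ 0.52355335 -0.10992457  0.157     ] [ 0.50037752 -0.19970963  0.157     ] len 0.09272796165257699 yaw -14.473581761894653 mid [ 0.51196544 -0.1548171   0.157     ] in upstand [-0.02272258 -0.32313444]
white [0.50920292 0.24173598 0.195     ] [0.49948493 0.1484106  0.195     ] len 0.09382998624958361 yaw -5.94479729312762 mid [0.50434393 0.19507329 0.195     ] in upstand [-0.0732798   0.02316795]
whook [-0.04013901  0.05420883]
whook [-0.03317761 -0.00754651]
(np.float64(259.25129112664644), np.float64(132.40659748520983)) [388.87693669 198.60989623]
(np.float64(244.21831196305402), np.float64(131.98203053919963)) [366.32746794 197.97304581]
(np.float64(229.0502970201507), np.float64(192.16592211888673)) [343.57544553 288.24888318]
(np.float64(251.25498247421865), np.float64(192.410303233046)) [376.88247371 288.61545485]
```

```bash
cat >> h.py <<'E'
from scipy.spatial.transform import Rotation as Ro
def Rt(yaw,tilt=0): # tool down, tool y along caddy x at yaw (deg)
    a=np.radians(yaw); y=np.array([np.cos(a),np.sin(a),0]); z=np.array([0,0,-1.]); return np.c_[np.cross(y,z),y,z]
def rel(p,yaw):
    s=read_state(); R=np.array(s['tcp_rot']); d=R.T@(np.array(p)-s['position'])/.3; r=np.degrees(Ro.from_matrix(R.T@Rt(yaw)).as_rotvec())/45
    print('t',s['time_s'],'pos',np.round(s['position'],4),'yaw',np.degrees(np.arctan2(R[1,1],R[0,1])),'F',np.round(s['force'],1),'open',s['opening'],s['grasp_force']); print('row',np.round(d,4),np.round(r,4))
E
python3 -c "
from h import *
rel((.36,-.37,.32),-42); rel((.512,-.155,.32),-14.5)"
```

```text
t 0.25 pos [ 0.2089 -0.5887  0.2471] yaw -70.47389356725154 F [-0.1  0.8  0. ] open 1.0009898409247464 0.0
row [ 0.7185 -0.519  -0.2424] [-1.200e-03 -6.000e-04 -6.328e-01]
t 0.25 pos [ 0.2089 -0.5887  0.2471] yaw -70.47389356725154 F [-0.1  0.8  0. ] open 1.0009898409247464 0.0
row [ 1.4356 -1.0251 -0.2418] [-1.1000e-03 -9.0000e-04 -1.2439e+00]
```

{"fn": "step_arm", "kwargs": {"steps": [[0.72,-0.52,-0.24,0,0,-0.63,-1],[0.72,-0.52,-0.24,0,0,-0.63,-1],[0.72,-0.52,-0.24,0,0,-0.63,-1],[0.72,-0.52,-0.24,0,0,-0.63,-1],[0.72,-0.52,-0.24,0,0,-0.63,-1],[0.72,-0.52,-0.24,0,0,-0.63,-1],[0.72,-0.52,-0.24,0,0,-0.63,-1],[0.72,-0.52,-0.24,0,0,-0.63,-1]]}}

```text
time_s: 0.92
position: [0.3628, -0.3657, 0.3213]
tcp_rot: [[0.667, 0.745, 0.003], [0.745, -0.667, 0.0], [0.002, 0.002, -1.0]]
force: [0.2, -0.8, -0.3]
opening: 0.998
grasp_force: 0.0
```

```bash
python3 -c "
from h import *
rel((.512,-.155,.32),-14.5)"
```

```text
t 0.9167 pos [ 0.3628 -0.3657  0.3213] yaw -41.82417178387178 F [ 0.2 -0.8 -0.3] open 0.9979747153478574 0.0
row [ 0.855  -0.0979  0.0055] [ 0.0029 -0.0016 -0.6072]
```

{"fn": "step_arm", "kwargs": {"steps": [[0.855,-0.1,0,0,0,-0.61,-1],[0.855,-0.1,0,0,0,-0.61,-1],[0.855,-0.1,0,0,0,-0.61,-1],[0.855,-0.1,0,0,0,-0.61,-1],[0.855,-0.1,0,0,0,-0.61,-1],[0.855,-0.1,0,0,0,-0.61,-1],[0.855,-0.1,0,0,0,-0.61,-1],[0.855,-0.1,0,0,0,-0.61,-1]]}}

```text
time_s: 1.58
position: [0.5112, -0.1577, 0.3192]
tcp_rot: [[0.249, 0.969, -0.0], [0.969, -0.249, 0.0], [0.0, -0.0, -1.0]]
force: [0.0, 0.9, 0.4]
opening: 0.998
grasp_force: 0.0
```

```bash
cat >> h.py <<'E'
def wcam():
    s=read_state(); c=cam('wrist'); T=np.eye(4); T[:3,:3]=s['tcp_rot']; T[:3,3]=s['position']; c['world_from_camera']=T@np.array(c['T_tool_cam']); return c
def wray(c,u,v):
    T=c['world_from_camera']; x,y=u-c['cx'],v-c['cy']; r=np.hypot(x,y); t=r/c['f']; d=np.array([np.sin(t)*x/r,np.sin(t)*y/r,np.cos(t)]); return T[:3,3],T[:3,:3]@d
def wplane(c,u,v,z):
    o,d=wray(c,u,v); return o+d*(z-o[2])/d[2]
def wproj(c,p):
    T=c['world_from_camera']; q=T[:3,:3].T@(np.array(p)-T[:3,3]); t=np.arctan2(np.hypot(q[0],q[1]),q[2]); k=c['f']*t/np.hypot(q[0],q[1]); return q[0]*k+c['cx'],q[1]*k+c['cy']
E
python3 - <<'E'
from h import *
import pickle
rel((.512,-.155,.32),-14.5)
c=wcam(); save(c,'w0.png',s=1.5); pickle.dump(c,open('w0.pkl','wb')); print(c['f'],c['cx'],c['cy'],wproj(c,(.512,-.155,.157)))
E
```

```text
t 1.5833 pos [ 0.5112 -0.1577  0.3192] yaw -14.418288486322655 F [0.  0.9 0.4] open 0.9982634571976483 0.0
row [ 0.0094  0.0003 -0.0027] [-0.0002 -0.      0.0018]
297.3186396354542 253.30092959866008 189.30940284646948 (np.float64(253.8591016496694), np.float64(177.80669430839927))
```

View pics/w0.png

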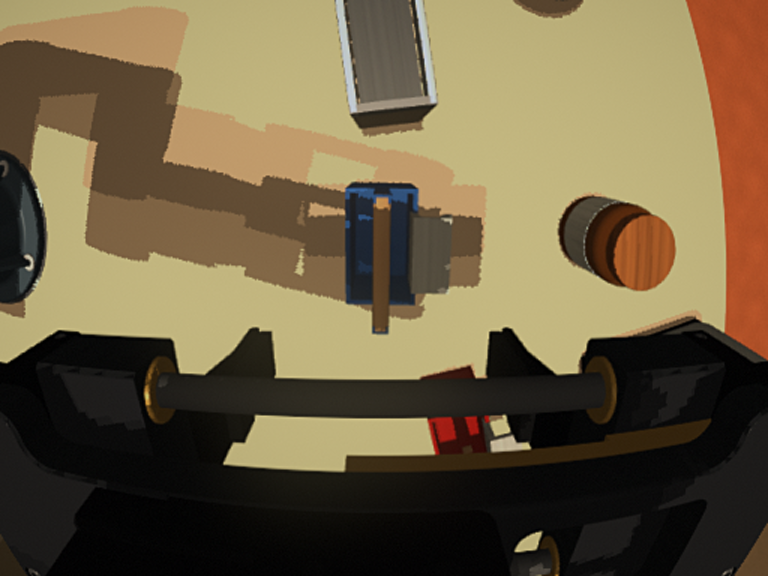

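The wrist view shows the blue handle running from about (382,198) to (380,330), with the hook on its right. The upstand's near corners are at (351,116) and (437,105).

Run:
```python
from h import *
import pickle
c=pickle.load(open('w0.pkl','rb'))
W=lambda u,v,z: wplane(c,(u+.5)/1.5-.5,(v+.5)/1.5-.5,z)
a=W(382,197,.157);b=W(380,329,.157);d=a-b
print(a,b,np.linalg.norm(d),np.degrees(np.arctan2(-d[0],d[1])),(a+b)/2)
print('corners',W(351,114,.153),W(437,104,.153))
g=[(a+b)/2][0]; rel((g[0],g[1],.156),np.degrees(np.arctan2(-d[0],d[1])))
```

```text
[ 0.5247004 -0.1081507  0.157    ] [ 0.49977976 -0.19958538  0.157     ] 0.09476992891009654 -15.245734229336898 [ 0.51224008 -0.15386804  0.157     ]
corners [ 0.51867329 -0.04806091  0.153     ] [ 0.57653501 -0.05529382  0.153     ]
t 1.6333 pos [ 0.5103 -0.1593  0.3192] yaw -14.529030934121684 F [-0.5  0.3 -0.7] open 1.0025627641425774 0.0
row [0.0196 0.0023 0.5439] [-0.0009  0.0012  0.0159]
```

{"fn": "step_arm", "kwargs": {"steps": [[0.015,0.002,0.1,0,0,0.015,-1],[0.015,0.002,0.2,0,0,0.015,-1],[0.015,0.002,0.3,0,0,0.015,-1],[0.015,0.002,0.4,0,0,0.015,-1],[0.015,0.002,0.48,0,0,0.015,-1],[0.015,0.002,0.54,0,0,0.015,-1],[0.015,0.002,0.54,0,0,0.015,-1]]}}

```text
time_s: 2.22
position: [0.5085, -0.1564, 0.154]
tcp_rot: [[0.267, 0.964, -0.008], [0.964, -0.267, 0.003], [0.001, -0.008, -1.0]]
force: [0.1, -0.1, 0.1]
opening: 1.007
grasp_force: 0.0
```

Run:
```python
from h import *
rel((.5122,-.154,.156),-15)
c=wcam(); save(c,'w1.png',s=1.5);rel((.5122,-.154,.156),-15)
```

```text
t 2.2167 pos [ 0.5085 -0.1564  0.154 ] yaw -15.514467442191929 F [ 0.1 -0.1  0.1] open 1.0068594046981711 0.0
row [ 0.0111  0.0097 -0.0069] [-0.0108 -0.0015 -0.0114]
t 2.2667 pos [ 0.5098 -0.1567  0.1558] yaw -15.501337634766783 F [-0.9 -0.5  0.2] open 0.9986234251005333 0.0
row [ 0.0109  0.0053 -0.0006] [-0.0064 -0.0007 -0.0111]
```

View pics/w1.png

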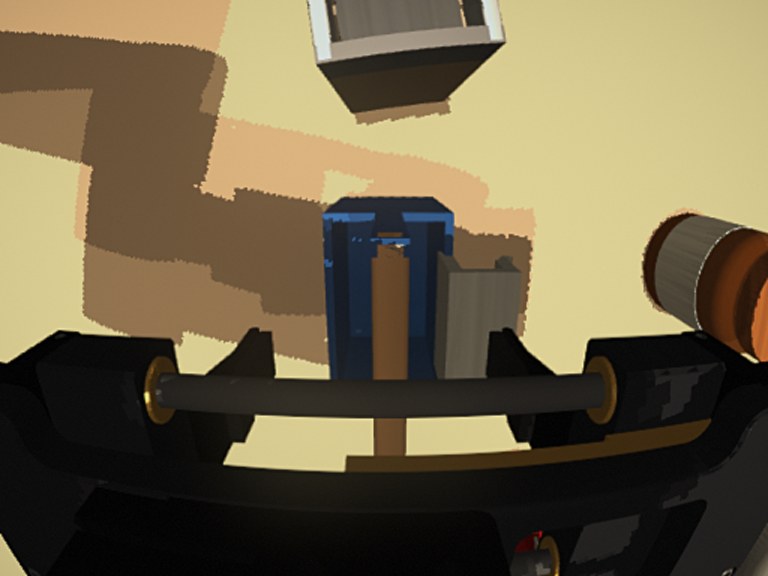

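The fingers, with inner edges at 272 and 490, straddle the handle at about 390. I'll shift 2–3 mm and close.

{"fn": "step_arm", "kwargs": {"steps": [[0.01,0.009,0,0,0,0,-1],[0.01,0.009,0,0,0,0,0],[0.01,0.009,0,0,0,0,1],[0.01,0.009,0,0,0,0,1],[0.01,0.009,0,0,0,0,1],[0.01,0.009,0,0,0,0,1],[0.01,0.009,0,0,0,0,1],[0.01,0.009,0,0,0,0,1]]}}

```text
time_s: 2.93
position: [0.5153, -0.1529, 0.1577]
tcp_rot: [[0.264, 0.964, 0.0], [0.964, -0.264, -0.0], [-0.0, 0.0, -1.0]]
force: [0.1, 0.5, -0.5]
opening: 0.556
grasp_force: 0.0
```

{"fn": "step_arm", "kwargs": {"steps": [[0,0,0,0,0,0,1],[0,0,0,0,0,0,1],[0,0,0,0,0,0,1],[0,0,0,0,0,0,1],[0,0,0,0,0,0,1],[0,0,0,0,0,0,1]]}}

```text
time_s: 3.43
position: [0.515, -0.1529, 0.1574]
tcp_rot: [[0.265, 0.964, -0.001], [0.964, -0.265, 0.0], [0.0, -0.001, -1.0]]
force: [1.0, 0.7, -2.6]
opening: 0.134
grasp_force: 30.0
```

{"fn": "step_arm", "kwargs": {"steps": [[0,0,-0.04,0,0,0,1],[0,0,-0.12,0,0,0,1],[0,0,-0.22,0,0,0,1],[0,0,-0.32,0,0,0,1],[0,0,-0.42,0,0,0,1],[0,0,-0.52,0,0,0,1],[0,0,-0.6,0,0,0,1],[0,0,-0.6,0,0,0,1]]}}

```text
time_s: 4.1
position: [0.5176, -0.1542, 0.3426]
tcp_rot: [[0.265, 0.964, 0.01], [0.964, -0.265, -0.005], [-0.002, 0.011, -1.0]]
force: [0.8, -0.9, -2.3]
opening: 0.135
grasp_force: 30.0
```

Run:
```python
from h import *
rel((.494,.052,.34),-7.1)
```

```text
t 4.1 pos [ 0.5176 -0.1542  0.3426] yaw -15.341002659727517 F [ 0.8 -0.9 -2.3] open 0.13479119928970384 29.969620015472174
row [ 0.642  -0.258   0.0043] [ 0.0134  0.004  -0.1831]
```

{"fn": "step_arm", "kwargs": {"steps": [[0.07,-0.03,0,0,0,-0.03,1],[0.17,-0.07,0,0,0,-0.06,1],[0.28,-0.11,0,0,0,-0.09,1],[0.39,-0.155,0,0,0,-0.12,1],[0.5,-0.2,0,0,0,-0.15,1],[0.59,-0.235,0,0,0,-0.18,1],[0.64,-0.258,0,0,0,-0.183,1],[0.64,-0.258,0,0,0,-0.183,1]]}}

```text
time_s: 4.77
position: [0.4891, 0.0561, 0.3356]
tcp_rot: [[0.12, 0.993, -0.005], [0.993, -0.12, 0.003], [0.002, -0.005, -1.0]]
force: [-0.3, -0.4, -2.5]
opening: 0.135
grasp_force: 30.0
```

{"fn": "step_arm", "kwargs": {"steps": [[0,0,0.05,0,0,0,1],[0,0,0.12,0,0,0,1],[0,0,0.16,0,0,0,1],[0,0,0.16,0,0,0,1],[0,0,0.16,0,0,0,1],[0,0,0.16,0,0,0,1]]}}

```text
time_s: 5.27
position: [0.4919, 0.052, 0.2896]
tcp_rot: [[0.125, 0.992, 0.0], [0.992, -0.125, -0.0], [-0.0, 0.0, -1.0]]
force: [0.4, -0.4, -2.5]
opening: 0.134
grasp_force: 30.0
```

Run:
```python
from h import *
import pickle
rel((.494,.052,.29),-7.1)
c=wcam(); save(c,'w2.png',s=1.5); pickle.dump(c,open('w2.pkl','wb'))
s=cam('side'); save(s,'side2.png',(180,110,300,210),5);pickle.dump(s,open('s2.pkl','wb'))
rel((.494,.052,.29),-7.1)
```

```text
t 5.2667 pos [0.4919 0.052  0.2896] yaw -7.153360880730608 F [ 0.4 -0.4 -2.5] open 0.13388252973766077 29.97223734855652
row [ 0.0008  0.0071 -0.0014] [ 0.0003  0.0003 -0.0012]
t 5.3667 pos [0.4922 0.0522 0.2903] yaw -7.140997088598355 F [ 0.1 -0.2 -2.6] open 0.13774696074096393 29.97501527890563
row [0.0002 0.006  0.001 ] [ 0.0025  0.0001 -0.0009]
```

View pics/w2.png

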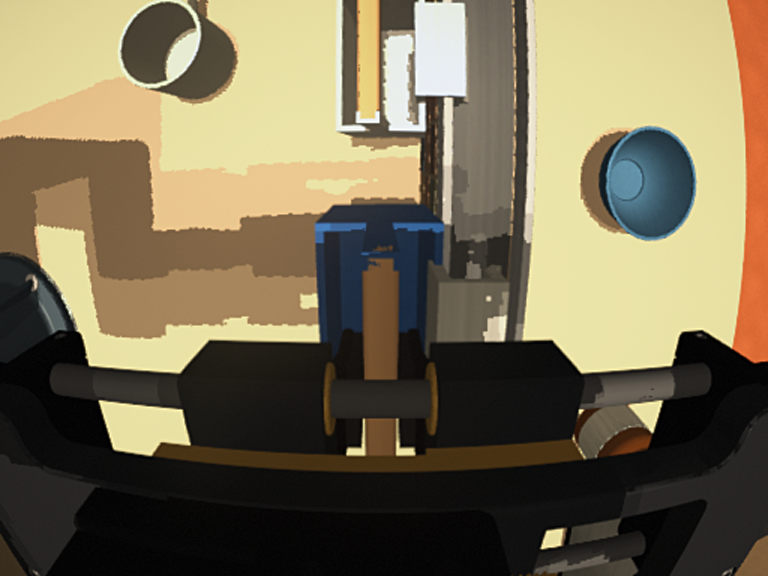

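View pics/side2.png

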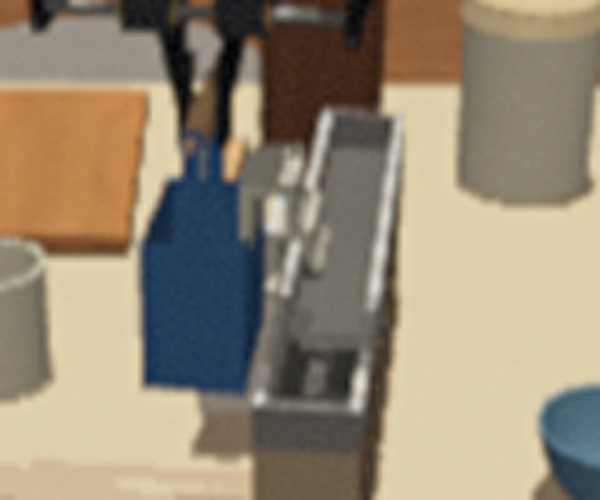

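The wrist view shows the lip's white strip at about (443–453,180), the bridge at (428–512,280) and the handle at (381,280). The side view shows the hook above the channel. Next I'll compute the lip and slot in the tool's y.

Run:
```python
from h import *
import pickle
c=pickle.load(open('w2.pkl','rb')); s=read_state(); R=np.array(s['tcp_rot']); p=s['position']
W=lambda u,v,z: wplane(c,(u+.5)/1.5-.5,(v+.5)/1.5-.5,z)
t=lambda u,v,z: np.round((R.T@(W(u,v,z)-p))*1000,1)
hz=p[2]-.0075
for u,v in((443,140),(454,140),(441,220),(453,220),(443,240),(453,240)): print('lip',u,v,t(u,v,.153),np.round(W(u,v,.153),4))
for u in(364,397): print('handle',t(u,290,hz+.007))
for u in(428,512): print('bridge',t(u,290,hz-.029))
print('rim back',t(443,226,hz-.06),'front',t(316,226,hz-.06))
im=c['image']; 
for v in(95,120,150): print(v,[int(x) for x in im[v,285:315].mean(1)])
```

```text
lip 443 140 [ 89.1  37.5 137.4] [0.5408 0.1359 0.153 ]
lip 454 140 [ 89.4  44.3 137.4] [0.5476 0.1353 0.153 ]
lip 441 220 [ 39.2  37.1 137.4] [0.5341 0.0864 0.153 ]
lip 453 220 [ 39.3  44.7 137.4] [0.5417 0.0856 0.153 ]
lip 443 240 [ 26.5  38.7 137.4] [0.5342 0.0736 0.153 ]
lip 453 240 [ 26.6  45.1 137.4] [0.5405 0.0729 0.153 ]
handle [34.9 -5.8  0.5]
handle [34.9  4.9  0.5]
bridge [24.  18.9 36.5]
bridge [24.  54.8 36.6]
rim back [45.9 28.6 67.6] front [ 45.9 -30.7  67.4]
95 [53, 50, 34, 33, 35, 78, 88, 69, 60, 57, 105, 228, 228, 224, 224, 225, 192, 106, 114, 116, 116, 116, 118, 116, 116, 118, 120, 122, 121, 118]
120 [59, 67, 40, 38, 42, 65, 82, 64, 60, 71, 133, 198, 199, 197, 198, 200, 158, 96, 94, 95, 95, 96, 95, 93, 95, 95, 98, 119, 118, 116]
150 [105, 105, 106, 104, 104, 104, 103, 104, 104, 102, 99, 98, 94, 93, 99, 97, 68, 44, 90, 92, 93, 94, 92, 90, 91, 94, 95, 94, 93, 92]
```

{"fn": "step_arm", "kwargs": {"steps": [[0,0.008,0.02,0,0,0,1],[0,0.008,0.06,0,0,0,1],[0,0.008,0.1,0,0,0,1],[0,0.008,0.14,0,0,0,1],[0,0.008,0.18,0,0,0,1],[0,0.008,0.2,0,0,0,1],[0,0.008,0.22,0,0,0,1],[0,0.008,0.22,0,0,0,1]]}}

```text
time_s: 6.03
position: [0.4935, 0.0523, 0.2228]
tcp_rot: [[0.124, 0.992, -0.001], [0.992, -0.124, 0.0], [-0.0, -0.001, -1.0]]
force: [-0.7, -0.5, -2.9]
opening: 0.13
grasp_force: 30.0
```

{"fn": "step_arm", "kwargs": {"steps": [[0,0,0.01,0,0,0,1],[0,0,0.02,0,0,0,1],[0,0,0.03,0,0,0,1],[0,0,0.04,0,0,0,1],[0,0,0.05,0,0,0,1],[0,0,0.06,0,0,0,1],[0,0,0.07,0,0,0,1],[0,0,0.07,0,0,0,1]]}}

```text
time_s: 6.7
position: [0.4934, 0.0523, 0.2019]
tcp_rot: [[0.124, 0.992, -0.001], [0.992, -0.124, 0.0], [-0.0, -0.001, -1.0]]
force: [-1.0, -0.2, -2.4]
opening: 0.138
grasp_force: 30.0
```

Run:
```python
from h import *
rel((.494,.052,.1955),-7.1)
s=cam('side'); save(s,'side3.png',(180,110,300,210),5)
rel((.494,.052,.1955),-7.1)
```

```text
t 6.7 pos [0.4934 0.0523 0.2019] yaw -7.115337320463038 F [-1.  -0.2 -2.4] open 0.1376329096872909 29.975060457363725
row [-0.0008  0.0021  0.0214] [-0.0017  0.     -0.0003]
t 6.75 pos [0.4936 0.0523 0.2022] yaw -7.1143129140234915 F [-0.6  0.3 -2.1] open 0.13439441082639614 29.97695278376341
row [-0.0009  0.0015  0.0223] [-0.0011 -0.     -0.0003]
```

View pics/side3.png

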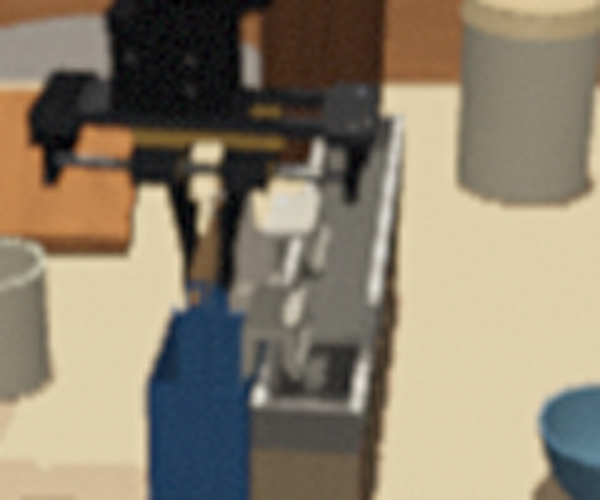

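The basket is in front of the lip and the tongue is behind it, with no contact force yet. I'll keep lowering gently.

{"fn": "step_arm", "kwargs": {"steps": [[0,0,0.006,0,0,0,1],[0,0,0.012,0,0,0,1],[0,0,0.016,0,0,0,1],[0,0,0.02,0,0,0,1],[0,0,0.02,0,0,0,1],[0,0,0.02,0,0,0,1]]}}

```text
time_s: 7.25
position: [0.4938, 0.0523, 0.1965]
tcp_rot: [[0.124, 0.992, -0.0], [0.992, -0.124, 0.0], [0.0, -0.0, -1.0]]
force: [-0.4, 0.2, -2.7]
opening: 0.132
grasp_force: 30.0
```

{"fn": "step_arm", "kwargs": {"steps": [[0,0,0.003,0,0,0,1],[0,0,0.005,0,0,0,1],[0,0,0.006,0,0,0,1],[0,0,0.006,0,0,0,1],[0,0,0.006,0,0,0,1]]}}

```text
time_s: 7.67
position: [0.4938, 0.0523, 0.1951]
tcp_rot: [[0.124, 0.992, 0.0], [0.992, -0.124, -0.0], [-0.0, 0.0, -1.0]]
force: [-1.6, -0.2, 1.9]
opening: 0.134
grasp_force: 30.0
```

The bridge has made contact: the vertical force changed from −2.7 to +1.9 N. Releasing now.

{"fn": "step_arm", "kwargs": {"steps": [[0,0,0,0,0,0,0.6],[0,0,0,0,0,0,0.4],[0,0,0,0,0,0,0.2],[0,0,0,0,0,0,0],[0,0,0,0,0,0,0],[0,0,0,0,0,0,0],[0,0,0,0,0,0,0],[0,0,0,0,0,0,0]]}}

```text
time_s: 8.33
position: [0.4939, 0.0523, 0.1948]
tcp_rot: [[0.124, 0.992, 0.0], [0.992, -0.124, 0.0], [0.0, 0.0, -1.0]]
force: [0.0, 0.1, -0.9]
opening: 0.496
grasp_force: 0.0
```

{"fn": "step_arm", "kwargs": {"steps": [[0,0,-0.03,0,0,0,0],[0,0,-0.1,0,0,0,0],[0,0,-0.2,0,0,0,0],[0,0,-0.3,0,0,0,0],[0,0,-0.4,0,0,0,0],[0,0,-0.4,0,0,0,0]]}}

```text
time_s: 8.83
position: [0.4973, 0.052, 0.3214]
tcp_rot: [[0.124, 0.992, 0.013], [0.992, -0.124, -0.001], [0.0, 0.013, -1.0]]
force: [1.1, -0.5, 0.6]
opening: 0.503
grasp_force: 0.0
```

Run:
```python
from h import *
rel((.494,.052,.1955),-7.1)
s=cam('side'); w=wcam()
a=cv2.resize(s['image'][100:220,170:310],(560,480),interpolation=cv2.INTER_CUBIC)
cv2.imwrite('pics/fin_s.png',a[...,::-1]); save(w,'fin_w.png',s=1)
```

```text
t 8.8333 pos [0.4973 0.052  0.3214] yaw -7.098980080629418 F [ 1.1 -0.5  0.6] open 0.5027712245251584 0.0
row [-0.0016 -0.0166  0.4194] [ 0.0172 -0.0002  0.    ]
```

View pics/fin_s.png

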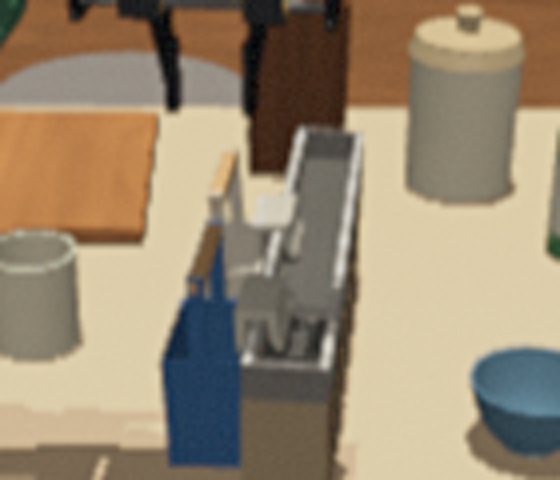

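View pics/fin_w.png

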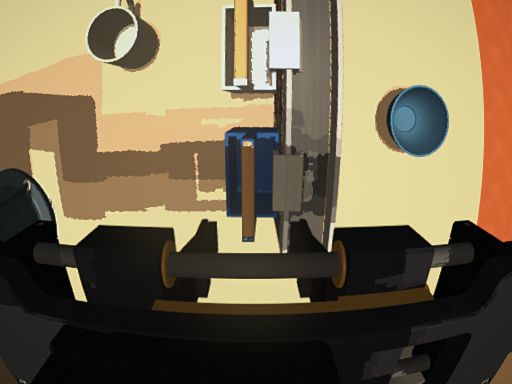

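Both pictures show the blue caddy hanging free beside the white one (handle at (205,255) in the side crop and (248,190) in the wrist view), with its hook over the lip. I'll let it settle, then hand in.

{"fn": "step_arm", "kwargs": {"steps": [[0,0,0,0,0,0,0],[0,0,0,0,0,0,0],[0,0,0,0,0,0,0],[0,0,0,0,0,0,0],[0,0,0,0,0,0,0],[0,0,0,0,0,0,0],[0,0,0,0,0,0,0],[0,0,0,0,0,0,0]]}}

```text
time_s: 9.6
position: [0.4938, 0.0523, 0.3146]
tcp_rot: [[0.124, 0.992, -0.0], [0.992, -0.124, 0.0], [-0.0, -0.0, -1.0]]
force: [0.0, 0.2, -0.5]
opening: 0.501
grasp_force: 0.0
```

```bash
python3 -c "
from rig import *
print(hand_in())"
```

```text
the job is handed in; nothing more can be done
None
```

The blue caddy hangs by its hook on the front lip beside the white caddy; it was lowered under grip and released, and the job was handed in at about 9.6 s (no verdict was returned).

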